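# Shift the gel rocker's gate stalk into the pegged slot

## Task

Set the gel rocker's speed: with closed fingers or one fingertip, push the selector stalk out of its park slot, through the cross-channel, and fully home into the gate slot that has the upright peg standing at its end. Only push the stalk, never take it between the fingers, and do not run it into any other slot on the way. Leave it there with the hand clear, and leave everything else on the bench and the deck where it stands.

Things in the scene. Friction and masses are not known exactly. Their poses are not given: they have to be found in the camera images.
- rocker: gel rocker, fixed: white control deck 210 (x) by 280 (y) mm, top 75 mm above the bench; at its +y side (y 150 to 380 mm) a rocking platform 240 mm in x with a clear tray, rim 99 mm high. Origin: on the bench under the gate's centre; x along the slots, away from the robot; y to the left, along the cross-channel
- gate (a point): centre of the gate: aluminium plate 148 (x) by 136 (y) mm on the deck, its top (this point) 83 mm above the bench; axes as the rocker. Channels 16 mm wide: a straight cross-channel along y at x = 0 and three columns at y = -40, 0, +40 mm, each with a slot towards +x and one towards -x; mouth corners rounded, 6 mm
- park (a point): end of the stalk's travel in the park slot: column y = -40 mm, 34 mm towards -x from the gate's centre, at the plate's top. The only slot with no marker beyond its end; the stalk starts in it
- stalk_grip (a point): centre of the selector stalk's black upright hand grip, a cylinder 26 mm across, 50 mm tall, 105 to 155 mm above the bench. A 12 mm steel stem under it runs in the channels with 2 mm play each side. The stalk stays upright, slides with about 2 N of friction and light damping, stays where it is left; no spring
- stalk_cross (a joint): position of the stalk along the rocker's y axis (m): -0.040 right column (park), 0 middle column, +0.040 left column; stops at both ends
- stalk_shift (a joint): position of the stalk along the rocker's x axis (m): 0 in the cross-channel, +0.034 against the end of a +x slot, -0.034 against the end of a -x slot. It starts in the park slot, between -0.034 and -0.020
- peg: upright steel peg, 16 mm across, 28 mm tall, fixed on the gate plate beyond the end of the slot to use, in line with its column, 62 mm from the cross-channel's centre line (28 mm from the stalk's axis when that is fully home). The other slots, park excepted, have flat steel studs there, 9 mm across, 3 mm tall. Origin: centre of its underside
- vial: a small amber glass vial, 22 mm diameter, 45 mm tall, standing on the rocker's deck left of the gate plate. Loose, to be left alone. Origin: centre of its underside
- stain_jar: a small glass jar, 30 mm diameter, 36 mm tall, standing on the rocker's deck right of the gate plate. Loose, to be left alone. Origin: centre of its underside
- tube_rack: white test-tube rack with tubes, 65 x 200 x 109 mm, on the bench. Loose, to be left alone. Origin: centre of its underside
- beaker: glass beaker, 76 mm diameter, 95 mm tall, on the bench. Loose, to be left alone. Origin: centre of its underside
- reagent: amber reagent bottle, 68 mm diameter, 150 mm tall, on the bench. Loose, to be left alone. Origin: centre of its underside
- casting_tray: clear gel casting tray, 80 x 120 x 30 mm, on the bench. Loose, to be left alone. Origin: centre of its underside
- tip_box: grey pipette-tip box, 85 x 120 x 56 mm, on the bench. Loose, to be left alone. Origin: centre of its underside

How it is judged:
By the outcome, as a careful person would: the job done as asked, in the order asked, and still so for the second after the job is handed in, with the robot touching nothing.
It also fails if it takes over 51 s, if anything falls off the work surface, if the arm or the gripper's body presses on something with over 40 N, if the wrist force passes 120 N, or if a joint passes its speed limit or range.

## Robot

A 7-joint arm with a two-finger parallel gripper is mounted at the origin on the work surface. World frame = base frame: x ahead of the robot, y to its left, z up, the work surface at z = 0. Lengths are in m, angles in rad, forces in N, time in s.
With the tool pointing down it reaches from about 0.4 to 0.875 m from the base axis. Payload 19.3 kg.
Tool frame: the origin (TCP) lies at the centre of the arm's flange, where the gripper is bolted on; the fingertips stand 173 mm ahead of it and the grasp point (between the pads) lies 155 mm ahead of it; z points along the fingers, y is the direction in which the jaws open and shut (so a half turn about z gives the same grasp; the last joint's range is limited). The gripper opens to 85 mm and grips with 20 to 120 N. Pads are 22 mm wide; open, the fingers measure 114 mm over their backs; the gripper's body (76 mm by 85 mm) begins 54 mm behind the grasp point. The pads swing forward as they close: fully open they stand 13 mm farther back than shut.
Start: joints at [-1.227, 0.521, -0.036, 1.599, 0.021, 1.021, -0.113], TCP at [0.251, 0.572, 0.405] pointing down, gripper open.
Joint ranges: [-2.91, 2.91], [-0.3, 2.13], [-1.5, 1.42], [0.17, 2.43], [-1.26, 4.41], [0.16, 1.93], [-2.52, 2.52]. Speed limits (rad/s): [1.89, 1.89, 2.39, 2.39, 3.01, 3.01, 3.01].

## Interface

Orientations are given as a rotation vector (axis times angle).
In Python, from rig import bot gives the robot as it stands.
- The arm moves only by the tool apply_moves, never from a script. Its argument "targets" is a list of rows, each a list of 7 numbers: the finger opening in mm, from 0 to 85.4, then the shift along the world's x, y, z in units of 25 mm (1.0 is 25 mm), then the turn, a rotation vector about the world's x, y, z in units of 5 degrees (1.0 is 5 degrees). In form: [[gripper, x, y, z, rx, ry, rz], ...]. A call has 1 to 5 rows; each row shifts and turns the commanded pose from where the row before left it; what a row does not reach is not made up. A row lasts 1/12 s, in which the tool goes at most 41.7 mm and 7.16 degrees, less where a joint would pass 70% of its speed; a pose out of reach is approached as far as the arm can. A call is refused whole if a number of a shift passes 1 or a number of a turn 1, either way. A call with a gripper value outside its range is refused whole. The fingers move at their own pace and stop on an object; "squeeze" is the grip in N (left out, the last holds). Time passes only in rows, so rows that do not move let the fingers close. It gives the time, the measured TCP pose, the force and the opening at its end, in the units of the state.
- bot.sense(): the state, without advancing time (a new reading comes with each control period).
- bot.read_camera(name): name is "scene" or "top"; returns a dict with "image" (400x640x3 uint8, red, green, blue), "camera_matrix" (3x3 intrinsics, pixels), "xyz" and "orientation" of the camera in the world. Camera axes: x right, y down, z forward; pixel columns grow to the right and rows downward; lengths in m; the calibration is good to about 2 mm. A picture is of the moment at which its call begins. There is no depth.
- bot.sign_off(): hands the job in, once; it reports no verdict.
The state is a dict: "time_s": time; "joint_pos": joint angles; "joint_velocities": joint speeds; "joint_efforts": joint torques, N m; "tool_pos": TCP position; "eef_rot": TCP orientation; "wrist_force": force on the tool from outside, world axes, zero at the start; "torque": the same for the moment, N m; "finger_gap": finger opening in m.
Only numpy, scipy, OpenCV 4.12 (cv2) and the standard library are available. Lean on these libraries where they do the work, as an engineer would, in place of code of your own. Each camera call takes 0.05 s, during which the arm holds its last target. There are 200 camera calls.

## Working session

There is one attempt and no reset: what is moved stays moved. The work goes in short steps, Python scripts to look and compute and a tool call to move; the robot and the scene stay as the last step left them, time stands still between calls to the robot, and variables do not carry over. Pictures are saved under pics/ and viewed, about 8 in all and at most 12, crops included, and the job is handed in when it is done.

Besides the shell and the picture viewer there is one more tool, called after ">>>" as name(argument=value, ...), one argument or row to a line, values as JSON. apply_moves: Moves the arm, as the interface text tells. Its arguments: {"type":"object","properties":{"targets":{"type":"array","items":{"type":"array","items":{"type":"number"}}},"squeeze":{"type":"number"}},"required":["targets"]}

```bash
mkdir -p pics
cat > h.py <<'E'
from rig import bot
import numpy as np, cv2
from scipy.spatial.transform import Rotation as R
def snap(n,f):
    c=bot.read_camera(n); cv2.imwrite(f'pics/{f}.png',c['image'][...,::-1]); np.savez(f'pics/{f}.npz',K=c['camera_matrix'],p=c['xyz'],o=c['orientation']); return c
def rot(o):
    o=np.array(o,float)
    return o if o.shape==(3,3) else (R.from_rotvec(o) if o.size==3 else R.from_quat(o)).as_matrix()
def ray(f,u,v,z):
    d=np.load(f'pics/{f}.npz'); r=rot(d['o'])@np.linalg.inv(d['K'])@[u,v,1]; p=d['p']; return p+r*(z-p[2])/r[2]
def proj(f,X):
    d=np.load(f'pics/{f}.npz'); q=d['K']@(rot(d['o']).T@(np.array(X)-d['p'])); return q[:2]/q[2]
E
python3 - <<'E'
from h import *
for n in('scene','top'):
    c=snap(n,n+'0'); print(n,c['camera_matrix'],c['xyz'],c['orientation'])
print(bot.sense())
E
```

```text
scene [[385.97383575   0.         316.18565664]
 [  0.         385.97383575 200.47132669]
 [  0.           0.           1.        ]] [1.09551444 0.21404915 0.58829049] [-1.18715    -2.14894198  1.1497322 ]
top [[400.81873917   0.         321.11772429]
 [  0.         400.81873917 199.38470063]
 [  0.           0.           1.        ]] [ 0.32462686 -0.21315935  0.99016792] [-2.15357883  2.06313544 -0.20766086]
{'time_s': 0.1, 'joint_pos': array([-1.22721559,  0.52196191, -0.03631501,  1.59993478,  0.02118551,
        1.0210738 , -0.11277167]), 'joint_velocities': array([ 1.61460465e-04, -9.01319376e-04,  7.14787603e-04, -1.75214299e-03,
       -4.42089883e-05, -1.51180524e-03,  1.63612410e-03]), 'joint_efforts': array([ 2.95135171e-03, -9.28485847e+01,  1.98392473e+00, -3.70529616e+01,
        1.82328274e-02,  5.33243845e-03, -2.82636404e-05]), 'tool_pos': array([0.25127244, 0.57213838, 0.40418446]), 'eef_rot': array([-6.45310854e-01, -3.07445547e+00,  1.54417517e-03]), 'wrist_force': array([-0.64050624, -0.15778676, -0.46541815]), 'torque': array([ 0.05886506, -0.02609505,  0.02154441]), 'finger_gap': 0.08559613906506772}
```

View pics/scene0.png

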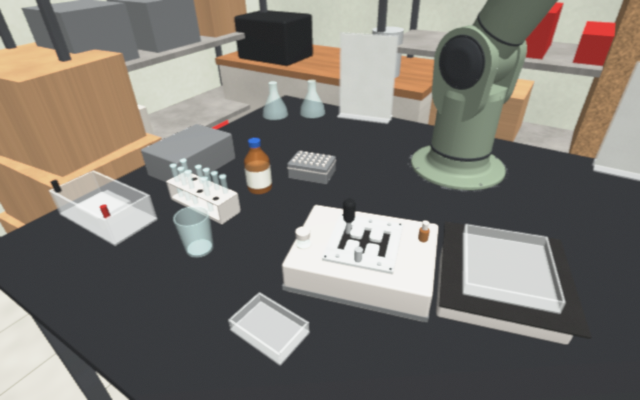

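View pics/top0.png

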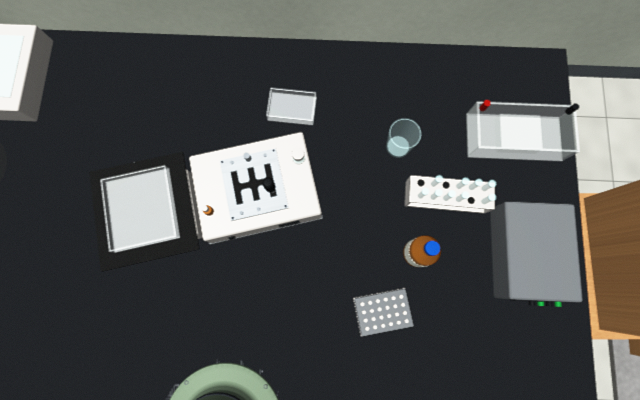

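The top view has the gate at about (255,185), with the grip at (270,185) and probably the peg at (248,157). The scene view shows the grip at (349,210) and the peg at about (358,254). I'll enlarge both to check.

Run:
```python
from h import *
a=cv2.imread('pics/top0.png')[125:245,180:330]; b=cv2.imread('pics/scene0.png')[190:310,280:440]
a=cv2.resize(a,None,fx=4.8,fy=4.8,interpolation=2)[:, :]; b=cv2.resize(b,None,fx=5,fy=5,interpolation=2)
cv2.imwrite('pics/ca.png',a);cv2.imwrite('pics/cb.png',b)
# white deck mask on top
im=cv2.imread('pics/top0.png'); m=(im.min(2)>175).astype(np.uint8); m[:, :188]=0;m[:,325:]=0;m[:125]=0;m[245:]=0
c=max(cv2.findContours(m,0,2)[0],key=cv2.contourArea); print(cv2.contourArea(c)); print(cv2.approxPolyDP(cv2.convexHull(c),4,True)[:,0])
```

```text
9836.0
[[301 133]
 [320 212]
 [204 239]
 [189 158]]
```

View pics/ca.png

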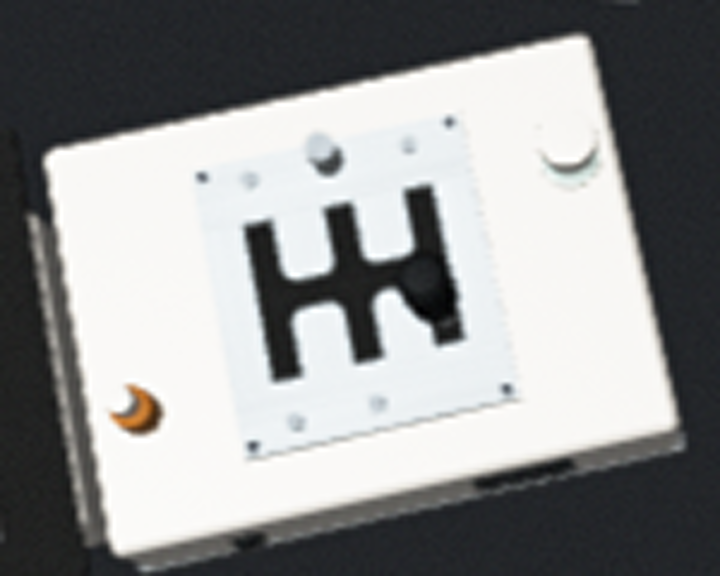

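View pics/cb.png

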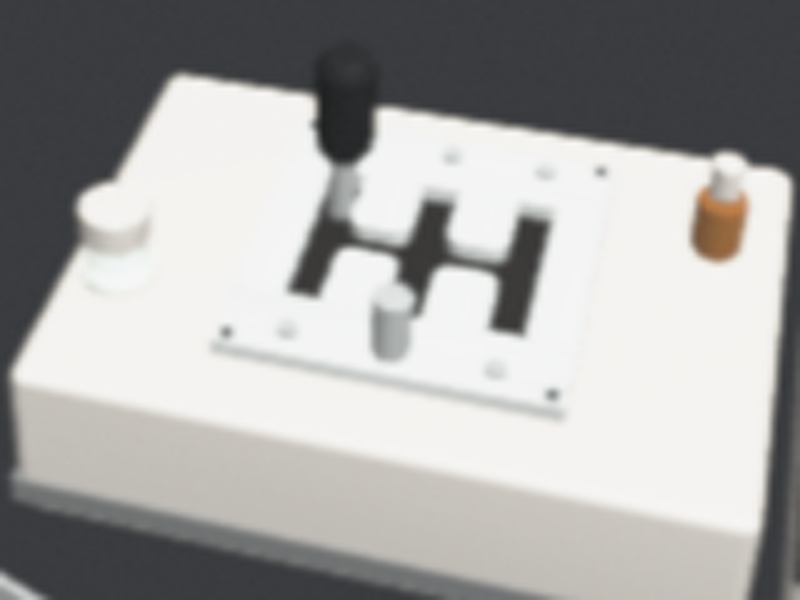

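The peg stands at the end of the middle column's +x slot: (324,152) in the top crop and (392,320) in the scene crop. The other slots have flat studs. The route is +x out of park, +y by 40 mm, then +x by 34 mm.

Run:
```python
from h import *
def cr(u,v): return 180+(u+.5)/4.8-.5,125+(v+.5)/4.8-.5
P=[ray('top0',*cr(*q),.083)[:2] for q in [(203,177),(449,122),(508,391),(253,447)]]  # +x+y,+x-y,-x-y,-x+y
c=np.mean(P,0); ex=(P[0]+P[1]-P[2]-P[3]); ex/=np.linalg.norm(ex); ey=P[0]+P[3]-P[1]-P[2]; ey/=np.linalg.norm(ey)
print('gate',c,'yaw x',np.degrees(np.arctan2(ex[1],ex[0])),'yaw y',np.degrees(np.arctan2(-ey[0],ey[1])), [np.linalg.norm(P[0]-P[1]),np.linalg.norm(P[1]-P[2])])
yaw=(np.arctan2(ex[1],ex[0])+np.arctan2(-ey[0],ey[1]))/2
G=np.array([[np.cos(yaw),-np.sin(yaw)],[np.sin(yaw),np.cos(yaw)]]); np.savez('gate.npz',c=c,G=G)
def w2g(X): return G.T@(np.array(X)[:2]-c)
def s(u,v): return 280+(u+.5)/5-.5,190+(v+.5)/5-.5
# scene: dots vs gate
for q in [(226,332),(552,394),(601,171)]: print('scene screw',w2g(ray('scene0',*s(*q),.083)))
print('peg top',w2g(ray('scene0',*s(393,292),.111)),'peg top(top cam)',w2g(ray('top0',*cr(320,142),.111)))
# grip from scene mask
for f,(x0,y0,x1,y1) in {'scene0':(338,196,360,226)}.items():
    im=cv2.imread(f'pics/{f}.png'); m=im.max(2)<45; print([list(np.where(m[y,x0:x1])[0]+x0)[::max(1,m[y,x0:x1].sum()-1)] for y in range(y0,y1,3)])
print('grip scene mid z.13',w2g(ray('scene0',*s(346,105),.13)))
print('jar',w2g(ray('top0',*cr(570,140),.111)))
o=rot(bot.sense()['eef_rot']); print(o.round(3), 'tool y yaw',np.degrees(np.arctan2(o[1,1],o[0,1])))
```

```text
gate [ 0.54506564 -0.04035594] yaw x 15.500630317785706 yaw y 15.366364853262478 [np.float64(0.12367444683120578), np.float64(0.13916072397310625)]
scene screw [ 0.0734354  -0.06137038]
scene screw [0.07241022 0.06273993]
scene screw [-0.06538191  0.06275962]
peg top [0.06482874 0.0007118 ] peg top(top cam) [ 0.06349029 -0.00099209]
[[], [], [], [np.int64(344), np.int64(345)], [np.int64(344), np.int64(354)], [np.int64(345), np.int64(352)], [np.int64(344), np.int64(352)], [np.int64(345), np.int64(352)], [np.int64(346), np.int64(350)], []]
grip scene mid z.13 [-0.01935101 -0.03770097]
jar [ 0.03746402 -0.11779395]
[[-0.916  0.402 -0.   ]
 [ 0.402  0.916 -0.001]
 [-0.    -0.001 -1.   ]] tool y yaw 66.2920347328649
```

>>> apply_moves(
  targets=[
    [0,0.35,-1,0,0,0,-1],
    [0,0.35,-1,0,0,0,-1],
    [0,0.35,-1,0,0,0,-1],
    [0,0.35,-1,0,0,0,-1],
    [0,0.35,-1,0,0,0,-1],
  ],
)

```text
time_s: 0.52
tool_pos: [0.2953, 0.4459, 0.4044]
eef_rot: [-1.302, -2.859, 0.001]
wrist_force: [0.6, 0.7, -0.0]
finger_gap: 0.0251
```

>>> apply_moves(
  targets=[
    [0,0.35,-1,0,0,0,-1],
    [0,0.35,-1,0,0,0,-1],
    [0,0.35,-1,0,0,0,-1],
    [0,0.35,-1,0,0,0,-1],
    [0,0.35,-1,0,0,0,-1],
  ],
)

```text
time_s: 0.93
tool_pos: [0.339, 0.3209, 0.4046]
eef_rot: [-1.89, -2.51, 0.0]
wrist_force: [0.6, 1.1, -0.1]
finger_gap: -0.0001
```

>>> apply_moves(
  targets=[
    [0,0.35,-1,0,0,0,0],
    [0,0.35,-1,0,0,0,0],
    [0,0.35,-1,0,0,0,0],
    [0,0.35,-1,0,0,0,0],
    [0,0.35,-1,0,0,0,0],
  ],
)

```text
time_s: 1.35
tool_pos: [0.3827, 0.196, 0.4046]
eef_rot: [-1.884, -2.514, 0.0]
wrist_force: [1.0, -0.7, 0.5]
finger_gap: 0.0003
```

>>> apply_moves(
  targets=[
    [0,0.35,-1,0,0,0,0],
    [0,0.35,-1,0,0,0,0],
    [0,0.35,-1,0,0,0,0],
    [0,0.35,-1,0,0,0,0],
    [0,0.35,-1,0,0,0,0],
  ],
)

```text
time_s: 1.77
tool_pos: [0.4264, 0.0709, 0.4047]
eef_rot: [-1.884, -2.514, 0.0]
wrist_force: [-0.2, 0.1, -0.2]
finger_gap: -0.0
```

>>> apply_moves(
  targets=[
    [0,0.35,-1,0,0,0,0],
    [0,0.35,-1,0,0,0,0],
    [0,0.35,-1,0,0,0,0],
    [0,0.35,-1,0,0,0,0],
    [0,0.35,-1,0,0,0,0],
  ],
)

```text
time_s: 2.18
tool_pos: [0.4702, -0.0541, 0.4046]
eef_rot: [-1.884, -2.514, 0.0]
wrist_force: [-0.6, 0.5, 0.2]
finger_gap: 0.0001
```

>>> apply_moves(
  targets=[
    [0,0.3,-0.9,0,0,0,-0.2],
    [0,0.3,-0.88,-0.26,0,0,0],
    [0,0,0,-1,0,0,0],
    [0,0,0,-1,0,0,0],
    [0,0,0,-1,0,0,0],
  ],
)

```text
time_s: 2.6
tool_pos: [0.4849, -0.0976, 0.3221]
eef_rot: [1.907, 2.496, 0.0]
wrist_force: [0.3, 0.0, 0.2]
finger_gap: 0.0
```

>>> apply_moves(
  targets=[
    [0,0,0,-1,0,0,0],
    [0,0,0,0,0,0,0],
  ],
)

```text
time_s: 2.77
tool_pos: [0.4839, -0.097, 0.2946]
eef_rot: [-1.903, -2.494, 0.005]
wrist_force: [-1.0, 0.1, -1.4]
finger_gap: 0.0
```

Run:
```python
from h import *
for n in('scene','top'): snap(n,n+'1')
s=bot.sense(); o=rot(s['eef_rot']); print(s['tool_pos'],o.round(4)[:,1],np.degrees(np.arctan2(o[1,1],o[0,1])))
a=cv2.imread('pics/top1.png')[125:245,180:330]; b=cv2.imread('pics/scene1.png')[190:310,280:440]
cv2.imwrite('pics/c1.png',np.hstack([cv2.resize(a,(400,320),interpolation=2),cv2.resize(b,(400,320),interpolation=2)]))
```

```text
[ 0.48500666 -0.0974507   0.29829377] [ 0.9647  0.2633 -0.0015] 15.267022253227486
```

View pics/c1.png

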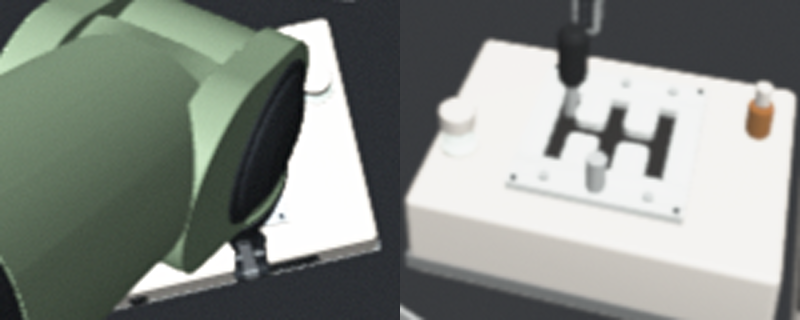

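The top view is now blocked by the arm. The scene view shows the closed fingertips (587,15 in the crop) behind the grip, on the robot side. Next I push about 40 mm along the gate's x axis, stopping short of the cross-channel, and look again.

>>> apply_moves(
  targets=[
    [0,0.39,0.11,0,0,0,0],
    [0,0.29,0.08,0,0,0,0],
    [0,0.29,0.08,0,0,0,0],
    [0,0.29,0.08,0,0,0,0],
    [0,0.29,0.08,0,0,0,0],
  ],
)

```text
time_s: 3.28
tool_pos: [0.5247, -0.0862, 0.2987]
eef_rot: [1.906, 2.497, 0.0]
wrist_force: [-2.4, -0.5, 1.6]
finger_gap: -0.0001
```

>>> apply_moves(
  targets=[
    [0,0,0,0,0,0,0],
    [0,0,0,0,0,0,0],
  ],
)

```text
time_s: 3.45
tool_pos: [0.5242, -0.0863, 0.2982]
eef_rot: [1.906, 2.497, 0.0]
wrist_force: [0.3, -0.3, 0.7]
finger_gap: 0.0001
```

```bash
cat >> h.py <<'E'
def look(f):
    snap('scene',f); s=bot.sense(); g=np.load('gate.npz'); p=g['G'].T@(s['tool_pos'][:2]-g['c'])
    print('tip gate mm',(1000*p).round(1),'z',s['tool_pos'][2],'F gate',(g['G'].T@s['wrist_force'][:2]).round(1),'t',s['time_s'])
    b=cv2.imread(f'pics/{f}.png')[190:270,310:410]; cv2.imwrite(f'pics/{f}c.png',cv2.resize(b,None,fx=7,fy=7,interpolation=2))
E
python3 -c "
from h import *
look('s2')"
```

```text
tip gate mm [-32.8 -38.8] z 0.2981261874788806 F gate [-0.6 -1.4] t 3.5
```

View pics/s2c.png

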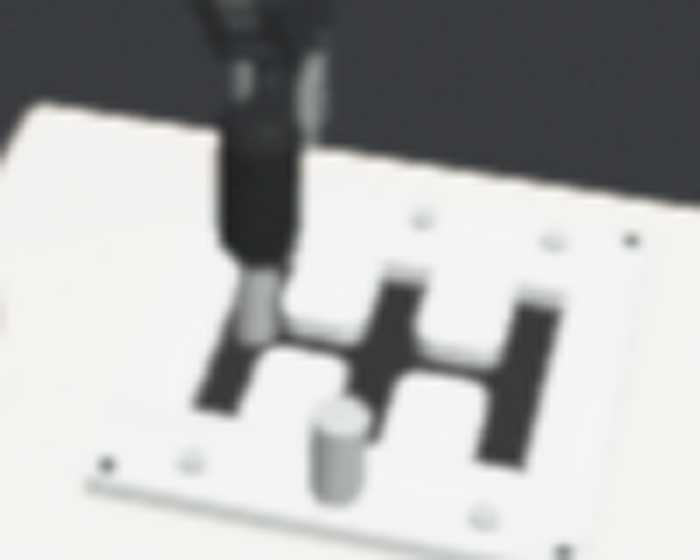

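The stalk is now near the cross-channel: the grip's underside is at about (260,248) in the crop and the stem enters at about (257,340). I'll measure it against the screws in the same picture.

```bash
cat >> h.py <<'E'
g=np.load('gate.npz')
def gm(f,u,v,z):
    X=ray(f,310+(u+.5)/7-.5,190+(v+.5)/7-.5,z); return (1000*(g['G'].T@(X[:2]-g['c']))).round(1)
def gp(f,x,y,z):
    q=proj(f,[*(g['c']+g['G']@[x/1000,y/1000]),z]); return ((q-[310,190]+.5)*7-.5).round(0)
E
python3 - <<'E'
from h import *
print('screws',[gm('s2',*q,.083) for q in[(107,464),(563,551),(631,240)]])
print('studs/peg',[(q,gm('s2',*q,z)) for *q,z in[(192,460,.086),(484,516,.086),(423,217,.086),(555,240,.086),(340,410,.111)]])
# predicted images in biased scene frame (x+3.5)
for x in(-10,-6,-3,0): print(x,'grip bottom centre',gp('s2',x+3.5,-40,.105),'front edge',gp('s2',x+16.5,-40,.105),'L/R',gp('s2',x+3.5,-53,.105),gp('s2',x+3.5,-27,.105),'stem@.083',gp('s2',x+3.5,-40,.083))
E
```

```text
screws [array([ 73. , -61.4]), array([72.1, 62.7]), array([-65.1,  62.6])]
studs/peg [([192, 460], array([ 68.3, -38.7])), ([484, 516], array([68., 41.])), ([423, 217], array([-55.6,   1. ])), ([555, 240], array([-55.1,  41. ])), ([340, 410], array([65.2,  0.7]))]
-10 grip bottom centre [254. 241.] front edge [244. 268.] L/R [211. 233.] [298. 248.] stem@.083 [253. 300.]
-6 grip bottom centre [251. 249.] front edge [240. 276.] L/R [207. 242.] [295. 257.] stem@.083 [250. 308.]
-3 grip bottom centre [249. 255.] front edge [238. 283.] L/R [205. 248.] [293. 263.] stem@.083 [247. 315.]
0 grip bottom centre [246. 262.] front edge [235. 289.] L/R [202. 254.] [290. 269.] stem@.083 [245. 321.]
```

Run:
```python
from h import *
for f in('scene0','s2'):
    im=cv2.cvtColor(cv2.imread(f'pics/{f}.png'),6)
    print(f)
    for v in range(206,242): print(v,im[v,338:360])
```

```text
scene0
206 [61 61 59 59 52 41 36 38 42 44 48 49 50 49 47 46 44 50 57 59 59 60]
207 [79 74 71 65 56 41 36 34 39 41 42 44 45 45 43 43 43 49 58 59 59 59]
208 [164 157 143 123  96  58  35  35  37  38  40  41  42  42  42  40  42  50
  57  60  59  60]
209 [237 235 227 208 166  93  39  35  37  39  39  39  41  43  42  41  43  50
  58  60  60  60]
210 [243 242 241 236 212 120  44  35  37  37  40  41  42  42  43  42  49  63
  74  75  73  70]
211 [242 242 242 240 219 126  45  35  38  39  40  41  42  42  42  46  74 119
 153 160 155 141]
212 [242 242 242 240 219 125  45  36  38  37  39  41  42  42  43  51 100 180
 229 236 234 225]
213 [242 242 242 238 208 114  43  36  38  39  40  40  42  42  43  52 107 195
 238 242 242 241]
214 [242 242 241 227 164  83  39  35  38  39  40  40  41  42  42  52 107 195
 237 242 242 242]
215 [242 242 241 228 167  84  38  36  37  39  40  41  42  41  43  52 107 194
 238 242 242 242]
216 [242 243 242 238 211 117  43  36  39  38  39  40  42  42  41  51 108 193
 237 242 242 243]
217 [243 243 243 241 221 130  49  36  37  40  41  41  42  42  42  59 121 203
 239 243 243 243]
[... 5003 characters left out ...]
2 238 241 242 243
 244 244 244 244]
235 [245 244 240 218 153 112 128 151 165 170 158 129 135 179 211 222 227 232
 238 241 242 242]
236 [245 243 235 192 121 101 129 151 165 170 158 126 117 151 181 197 203 208
 214 218 222 227]
237 [244 243 230 170  99  93 126 150 165 168 153 118  95 121 153 173 179 182
 187 194 203 212]
238 [244 240 218 147  84  81 111 137 152 154 138 104  81  87 101 114 121 130
 145 164 179 187]
239 [243 234 189 116  69  65  81  97 109 121 141 155 157 148 135 119 101  94
  96 104 112 115]
240 [240 220 153  88  61  59  62  68  94 151 213 233 236 231 221 205 180 166
 150 128 101  74]
241 [236 194 119  69  58  57  59  74 127 202 238 243 244 243 242 240 239 237
 231 214 172 113]
```

The grip's lower front edge is at row 227.8, which puts shift at about -10 mm (the stem's foot says about -8). I'll push a further 9 mm slowly.

>>> apply_moves(
  targets=[
    [0,0.12,0.03,0,0,0,0],
    [0,0.12,0.03,0,0,0,0],
    [0,0.11,0.035,0,0,0,0],
    [0,0,0,0,0,0,0],
    [0,0,0,0,0,0,0],
  ],
)

```text
time_s: 3.92
tool_pos: [0.5327, -0.0841, 0.2982]
eef_rot: [1.906, 2.497, -0.0]
wrist_force: [-0.4, -1.2, -0.2]
finger_gap: -0.0002
```

Run:
```python
from h import *
look('s3')
im=cv2.cvtColor(cv2.imread('pics/s3.png'),6)
for v in range(224,246): print(v,im[v,338:358])
```

```text
tip gate mm [-23.6 -38.9] z 0.2981745515205299 F gate [-0.2  0.4] t 3.9667
224 [237 200 108  43  37  38  40  40  41  41  41  41  51 104 192 238 244 244
 244 244]
225 [241 218 126  48  37  39  40  41  41  41  41  41  50  98 178 233 243 244
 244 244]
226 [242 225 144  65  40  39  39  40  42  41  43  42  54 107 189 236 243 244
 244 244]
227 [243 233 182 108  57  40  40  40  42  40  42  43  56 116 201 240 244 244
 244 244]
228 [244 242 228 177 105  56  40  40  41  42  41  43  65 130 212 241 244 244
 244 244]
229 [244 244 242 227 172  99  56  49  51  56  56  54  92 168 228 242 244 244
 244 244]
230 [244 244 244 241 220 149  99  96 100 104  95  82 127 206 239 243 244 244
 244 244]
231 [244 245 244 242 228 172 141 148 156 154 132 109 165 228 242 244 244 244
 244 244]
232 [244 244 244 242 226 170 150 162 172 168 143 120 189 238 244 244 244 244
 244 245]
233 [244 244 244 239 217 161 149 163 172 168 143 121 189 237 244 244 244 244
 244 245]
234 [245 244 243 233 193 148 149 163 172 168 141 111 161 223 238 241 242 243
 244 244]
235 [244 244 240 219 164 137 148 164 172 167 140 101 128 180 211 222
[... 188 characters left out ...]
194]
238 [244 240 218 150 107 126 148 164 172 169 145  99  78  87 101 114 121 130
 146 164]
239 [243 234 189 119  98 124 148 163 173 178 175 163 156 148 134 119 101  95
  96 105]
240 [241 220 153  90  82 110 137 156 171 201 226 235 236 232 221 205 180 165
 149 126]
241 [236 194 118  70  65  81 103 124 164 218 240 244 244 243 242 241 239 237
 231 214]
242 [231 172  96  61  59  62  70 101 171 230 243 244 244 244 244 244 244 244
 243 241]
243 [219 149  83  60  58  59  64 108 192 238 244 244 244 244 244 244 244 244
 244 243]
244 [190 116  69  59  59  60  73 130 211 241 244 244 244 244 244 244 244 244
 244 242]
245 [155  89  61  59  59  62  96 169 229 242 244 244 244 244 244 244 244 244
 243 238]
```

View pics/s3c.png

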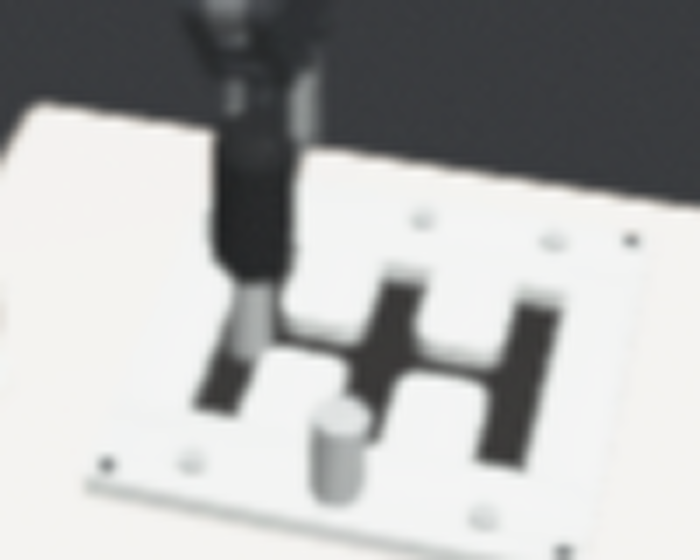

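Run:
```python
from h import *
for x in(-6,-3,0,3): print(x,[(gp('s3',x+3.5+dx,-39,z)/7+[310,190]).round(2) for dx,z in((13,.105),(6,.075),(6,.083))])
# cross-channel lower wall at plate top, mid between columns, in scene
im=cv2.cvtColor(cv2.imread('pics/s3.png'),6)
for u in (354,355,356): print(u,im[232:246,u])
for x in(-10,-8,8,10): print(x,gp('s3',x+3.5,-19,.083)/7+[310,190])
```

```text
-6 [array([344.86, 229.57]), array([345.43, 239.  ]), array([345.43, 236.  ])]
-3 [array([344.43, 230.43]), array([345.  , 239.86]), array([345.14, 236.86])]
0 [array([344.  , 231.43]), array([344.71, 240.71]), array([344.71, 237.71])]
3 [array([343.71, 232.29]), array([344.29, 241.71]), array([344.43, 238.71])]
354 [244 244 242 227 203 180 121 101 180 239 244 244 244 244]
355 [244 244 243 232 208 183 130  95 165 237 244 244 244 244]
356 [244 244 244 238 214 187 146  96 149 231 243 244 244 243]
-10 [356.14285714 234.57142857]
-8 [355.85714286 235.28571429]
8 [354.14285714 240.14285714]
10 [354.         240.71428571]
```

The two cues give shift -4 and 0, so about -2 mm. I'll nudge 1 mm more, back off, and go round to the stalk's -y side.

>>> apply_moves(
  targets=[
    [0,0.04,0.01,0,0,0,0],
    [0,0,0,0,0,0,0],
    [0,-0.39,-0.11,0,0,0,0],
    [0,-0.39,-0.11,0,0,0,0],
    [0,0.21,-0.77,0,0,0,0],
  ],
)

```text
time_s: 4.38
tool_pos: [0.5169, -0.1069, 0.298]
eef_rot: [-1.902, -2.497, -0.0]
wrist_force: [1.9, -0.1, 0.7]
finger_gap: -0.0
```

>>> apply_moves(
  targets=[
    [0,0.21,-0.77,0,0,0,0],
    [0,0.81,0.22,0,0,0,0],
    [0,0.81,0.22,0,0,0,0],
    [0,0,0,0,0,0,0],
    [0,0,0,0,0,0,0],
  ],
)

```text
time_s: 4.8
tool_pos: [0.5647, -0.1169, 0.298]
eef_rot: [-1.906, -2.497, 0.0]
wrist_force: [-1.1, -0.1, -0.4]
finger_gap: -0.0002
```

Run:
```python
from h import *
look('s4')
im=cv2.cvtColor(cv2.imread('pics/s4.png'),6)
for v in range(224,246): print(v,im[v,338:358])
```

```text
tip gate mm [ -2.  -79.1] z 0.29801584097492084 F gate [ 0.4 -0.2] t 4.85
224 [237 200 108  43  36  38  38  40  41  41  42  42  52 105 192 238 243 244
 244 244]
225 [241 218 124  46  37  38  39  40  40  42  42  42  51  98 179 233 243 244
 244 244]
226 [242 224 139  58  39  38  40  41  41  42  42  42  53 107 189 236 243 244
 244 244]
227 [243 232 178  98  48  38  39  41  41  43  41  42  56 115 201 240 244 244
 244 244]
228 [244 241 225 163  90  49  41  41  42  41  41  44  66 130 212 241 244 244
 244 244]
229 [244 244 241 224 160  92  54  45  46  53  55  53  92 168 229 243 244 244
 244 244]
230 [244 244 244 240 218 144  96  92  97 101  94  80 128 206 239 244 244 244
 244 244]
231 [244 245 244 242 227 165 138 148 156 155 132 107 165 228 242 244 244 244
 244 245]
232 [245 244 244 242 225 167 148 163 172 167 141 120 189 238 244 244 244 244
 244 245]
233 [245 244 244 239 216 159 149 164 172 167 141 120 188 237 244 244 244 244
 244 245]
234 [245 244 243 233 193 148 149 164 172 167 140 110 162 222 238 241 242 243
 244 244]
235 [245 244 240 220 163 137 149 164 171 167 141 101 127 180 211 222 
[... 187 characters left out ...]
194]
238 [244 240 218 150 110 128 149 165 172 167 141  97  78  86 102 115 122 130
 145 164]
239 [243 234 189 119  98 124 149 165 172 172 167 160 156 148 134 119 101  94
  96 105]
240 [241 220 153  90  82 111 139 158 172 199 225 235 236 232 220 205 180 166
 150 126]
241 [236 194 118  71  66  83 108 131 165 218 240 244 244 243 242 241 239 237
 231 214]
242 [231 172  96  61  59  63  74 104 172 230 243 244 244 244 244 244 244 244
 243 241]
243 [219 149  82  61  58  60  64 108 192 238 244 244 244 244 244 244 244 244
 244 243]
244 [190 117  69  59  60  60  73 131 211 241 244 244 244 244 244 245 244 244
 244 242]
245 [155  89  61  59  59  62  95 169 229 242 244 244 244 244 244 245 244 244
 243 239]
```

View pics/s4c.png

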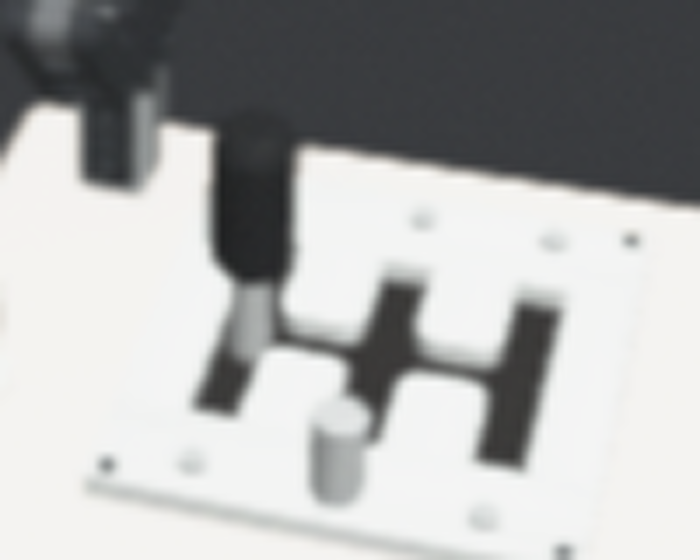

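The hand is clear on the -y side (fingers at about (115,185) in the crop) and the stalk (255,280) stands by the cross-channel. Now I push +y gently and watch the force.

>>> apply_moves(
  targets=[
    [0,-0.11,0.39,0,0,0,0],
    [0,-0.053,0.193,0,0,0,0],
    [0,-0.053,0.193,0,0,0,0],
    [0,-0.053,0.193,0,0,0,0],
    [0,0,0,0,0,0,0],
  ],
)

```text
time_s: 5.27
tool_pos: [0.558, -0.0914, 0.2983]
eef_rot: [-1.904, -2.498, -0.0]
wrist_force: [0.4, 0.2, 0.5]
finger_gap: 0.0001
```

```bash
cat >> h.py <<'E'
def low(f):
    im=cv2.cvtColor(cv2.imread(f'pics/{f}.png'),6)[205:236,325:400]; m=(im<52).astype(np.uint8)
    n,l,s,c=cv2.connectedComponentsWithStats(m)
    for i in range(1,n):
        if s[i,4]>30:
            w=np.where(l==i); v=w[0].max()+205
            print('blob',s[i,:2]+[325,205],s[i,2:],'cols at row 220:',(w[1][w[0]==15].min()+325,w[1][w[0]==15].max()+325) if (w[0]==15).any() else '')
E
python3 - <<'E'
from h import *
low('s4'); look('s5'); low('s5')
E
```

```text
blob [341 206] [ 10  24 175] cols at row 220: (np.int64(341), np.int64(350))
tip gate mm [ -1.  -53.2] z 0.29828120411663034 F gate [ 0.  -0.8] t 5.3167
blob [346 207] [ 10  24 176] cols at row 220: (np.int64(346), np.int64(355))
```

The stalk moves freely along +y: it has shifted 5 px, about 10 mm, with no jam. I'll continue 26 mm.

>>> apply_moves(
  targets=[
    [0,-0.053,0.193,0,0,0,0],
    [0,-0.053,0.193,0,0,0,0],
    [0,-0.053,0.193,0,0,0,0],
    [0,-0.053,0.193,0,0,0,0],
    [0,-0.053,0.193,0,0,0,0],
  ],
)

```text
time_s: 5.73
tool_pos: [0.5516, -0.068, 0.2982]
eef_rot: [1.906, 2.497, 0.0]
wrist_force: [0.4, -1.4, 1.9]
finger_gap: 0.0001
```

>>> apply_moves(
  targets=[
    [0,-0.02,0.07,0,0,0,0],
    [0,0,0,0,0,0,0],
    [0,0,0,0,0,0,0],
  ],
)

```text
time_s: 5.98
tool_pos: [0.5512, -0.0666, 0.2981]
eef_rot: [-1.906, -2.497, 0.0]
wrist_force: [-0.1, -0.2, -0.2]
finger_gap: 0.0001
```

Run:
```python
from h import *
look('s6'); low('s6')
for y in(-8,-4,0,4): print(y,[(gp('s6',0+3.5,y+d+1,.13)/7+[310,190]).round(1) for d in(-13,13)], (gp('s6',3.5,y+1,.083)).round(0))
print([(gp('s6',3.5,-40+d+1,.13)/7+[310,190]).round(1) for d in(-13,13)])
```

```text
tip gate mm [ -1.1 -27. ] z 0.2981181616872835 F gate [-0.8 -0.2] t 6.0333
blob [341 205] [16  6 49] cols at row 220: 
blob [359 209] [ 10  24 189] cols at row 220: (np.int64(359), np.int64(368))
-8 [array([355.3, 219. ]), array([368.4, 221.3])] [356. 341.]
-4 [array([357.3, 219.4]), array([370.4, 221.6])] [370. 343.]
0 [array([359.3, 219.7]), array([372.6, 222. ])] [383. 346.]
4 [array([361.3, 220. ]), array([374.6, 222.3])] [397. 348.]
[array([339.4, 216.4]), array([352.3, 218.6])]
```

View pics/s6c.png

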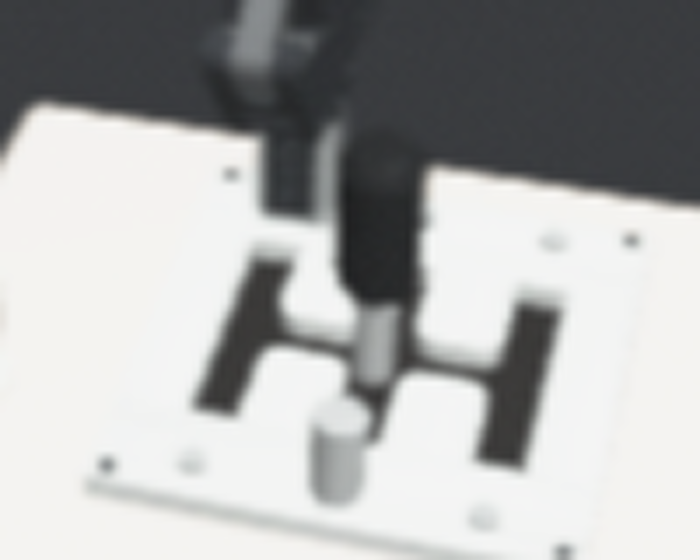

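The stem (375,340 in the crop) is just short of the middle column, at about -4 mm. I'll add 3.5 mm, then retreat and go round behind it.

>>> apply_moves(
  targets=[
    [0,-0.02,0.07,0,0,0,0],
    [0,-0.02,0.07,0,0,0,0],
    [0,0,0,0,0,0,0],
    [0,0.11,-0.39,0,0,0,0],
    [0,0.11,-0.39,0,0,0,0],
  ],
)

```text
time_s: 6.45
tool_pos: [0.556, -0.0832, 0.2982]
eef_rot: [-1.905, -2.498, -0.0]
wrist_force: [-0.1, -0.2, -0.3]
finger_gap: 0.0001
```

>>> apply_moves(
  targets=[
    [0,-0.96,-0.27,0,0,0,0],
    [0,-0.96,-0.27,0,0,0,0],
    [0,-0.24,0.87,0,0,0,0],
    [0,-0.24,0.87,0,0,0,0],
    [0,0,0,0,0,0,0],
  ],
)

```text
time_s: 6.87
tool_pos: [0.4952, -0.0507, 0.2981]
eef_rot: [-1.903, -2.498, -0.001]
wrist_force: [1.1, 1.5, -0.0]
finger_gap: 0.0004
```

Run:
```python
from h import *
look('s7'); low('s7')
```

```text
tip gate mm [-50.7   1.7] z 0.29828125135969114 F gate [ 1.5 -0.8] t 6.9167
blob [360 210] [ 10  23 177] cols at row 220: (np.int64(361), np.int64(369))
```

View pics/s7c.png

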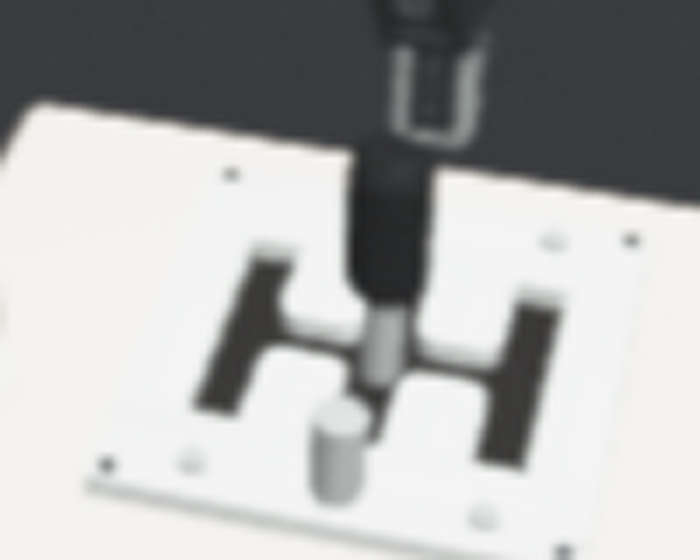

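The stalk (383,345 in the crop) is centred on the middle column, with the fingers behind it. Now the final push in +x.

>>> apply_moves(
  targets=[
    [0,0.79,0.155,0,0,0,0],
    [0,0.193,0.053,0,0,0,0],
    [0,0.193,0.053,0,0,0,0],
    [0,0.193,0.053,0,0,0,0],
    [0,0.193,0.053,0,0,0,0],
  ],
)

```text
time_s: 7.33
tool_pos: [0.5348, -0.0444, 0.2981]
eef_rot: [-1.907, -2.496, 0.001]
wrist_force: [-1.9, -2.0, 0.6]
finger_gap: -0.0002
```

Run:
```python
from h import *
look('s8'); low('s8')
```

```text
tip gate mm [-10.1  -0.8] z 0.298074871766564 F gate [-1.7 -0.3] t 7.3833
blob [359 212] [ 11  24 177] cols at row 220: (np.int64(360), np.int64(368))
```

>>> apply_moves(
  targets=[
    [0,0.193,0.053,0,0,0,0],
    [0,0.193,0.053,0,0,0,0],
    [0,0.193,0.053,0,0,0,0],
    [0,0.15,0.042,0,0,0,0],
    [0,0,0,0,0,0,0],
  ],
)

```text
time_s: 7.8
tool_pos: [0.5537, -0.0382, 0.2982]
eef_rot: [1.905, 2.497, 0.0]
wrist_force: [-0.7, -0.5, -0.1]
finger_gap: -0.0004
```

>>> apply_moves(
  targets=[
    [0,0.08,0.02,0,0,0,0],
    [0,0,0,0,0,0,0],
  ],
)

```text
time_s: 7.97
tool_pos: [0.555, -0.0379, 0.298]
eef_rot: [-1.906, -2.497, 0.001]
wrist_force: [-2.7, -0.9, 1.1]
finger_gap: -0.0004
```

>>> apply_moves(
  targets=[
    [0,0.08,0.02,0,0,0,0],
    [0,0,0,0,0,0,0],
  ],
)

```text
time_s: 8.13
tool_pos: [0.5564, -0.0377, 0.2978]
eef_rot: [-1.905, -2.496, 0.002]
wrist_force: [-7.5, -2.6, 1.5]
finger_gap: -0.0002
```

Run:
```python
from h import *
look('s9'); low('s9')
```

```text
tip gate mm [11.6 -0.5] z 0.29788680397453365 F gate [-7.4 -0.1] t 8.1833
blob [352 205] [20 12 87] cols at row 220: 
blob [357 219] [ 12  17 125] cols at row 220: (np.int64(361), np.int64(364))
```

>>> apply_moves(
  targets=[
    [0,0.08,0.02,0,0,0,0],
    [0,0,0,0,0,0,0],
  ],
)

```text
time_s: 8.35
tool_pos: [0.5579, -0.0373, 0.2976]
eef_rot: [-1.905, -2.494, 0.004]
wrist_force: [-12.6, -2.4, 2.3]
finger_gap: -0.0
```

>>> apply_moves(
  targets=[
    [0,-0.3,-0.08,0,0,0,0],
    [0,-0.8,-0.22,0,0,0,0],
    [0,-0.8,-0.22,0.8,0,0,0],
    [0,0,0,1,0,0,0],
    [0,0,0,1,0,0,0],
  ],
)

```text
time_s: 8.77
tool_pos: [0.5106, -0.0505, 0.3691]
eef_rot: [-1.907, -2.496, 0.0]
wrist_force: [-0.2, -0.1, -0.9]
finger_gap: -0.0003
```

>>> apply_moves(
  targets=[
    [0,-0.6,-0.16,0,0,0,0],
    [0,0,0,0,0,0,0],
    [0,0,0,0,0,0,0],
  ],
)

```text
time_s: 9.02
tool_pos: [0.4964, -0.054, 0.3685]
eef_rot: [1.906, 2.497, 0.002]
wrist_force: [-0.5, -0.2, 0.1]
finger_gap: 0.0003
```

Run:
```python
from h import *
look('s10'); low('s10')
b=cv2.imread('pics/s10.png')[180:320,270:450]; cv2.imwrite('pics/s10w.png',cv2.resize(b,None,fx=4.2,fy=4.2,interpolation=2))
for x in(28,31,34): print(x,[(gp('s10',x+3.5+dx,1,z)/7+[310,190]).round(1) for dx,z in((13,.105),(0,.13))])
im=cv2.cvtColor(cv2.imread('pics/s10.png'),6); print([(v,im[v,356:366]) for v in range(234,243)])
```

```text
tip gate mm [-50.2  -0.1] z 0.36809727292086036 F gate [1.2 0.1] t 9.0667
blob [357 222] [ 12  14 117] cols at row 220: 
28 [array([361., 244.]), array([363. , 229.6])]
31 [array([360.6, 245. ]), array([362.6, 230.4])]
34 [array([360.3, 246. ]), array([362.3, 231.4])]
[(234, array([74, 38, 35, 38, 39, 40, 41, 41, 43, 43], dtype=uint8)), (235, array([59, 36, 37, 38, 40, 40, 40, 42, 41, 39], dtype=uint8)), (236, array([48, 37, 36, 38, 38, 40, 41, 41, 42, 42], dtype=uint8)), (237, array([44, 36, 37, 38, 39, 41, 41, 40, 42, 41], dtype=uint8)), (238, array([39, 35, 36, 38, 39, 41, 41, 41, 41, 41], dtype=uint8)), (239, array([46, 36, 37, 39, 39, 40, 39, 41, 42, 41], dtype=uint8)), (240, array([89, 46, 39, 38, 40, 39, 42, 41, 42, 41], dtype=uint8)), (241, array([161,  90,  48,  39,  38,  39,  41,  42,  43,  42], dtype=uint8)), (242, array([224, 161,  89,  47,  40,  41,  41,  42,  42,  43], dtype=uint8))]
```

View pics/s10w.png

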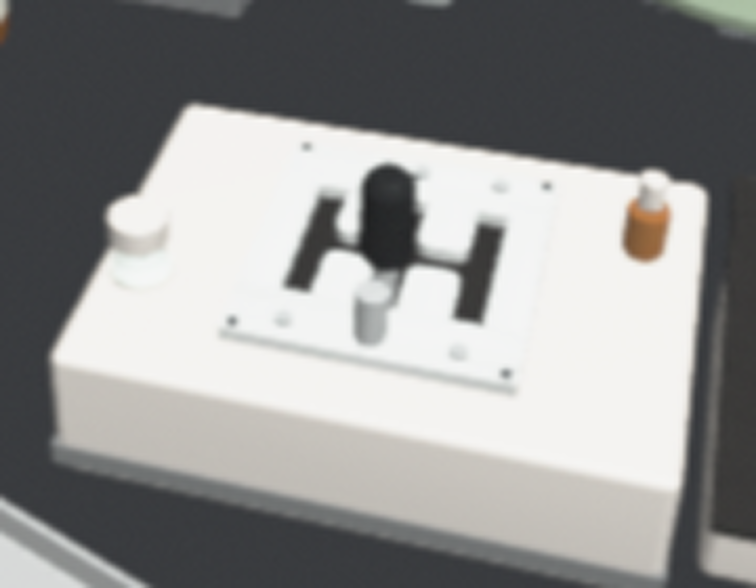

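Run:
```python
from h import *
for f in('s7','s9','s10'):
    im=cv2.cvtColor(cv2.imread(f'pics/{f}.png'),6); print(f)
    for v in (range(229,240) if f=='s7' else range(240,250)): print(v,im[v,355:372])
```

```text
s7
229 [244 244 243 227 145  63  38  36  40  39  42  41  42  41  46  95 183]
230 [244 244 243 234 180  95  43  38  39  39  40  40  42  42  49 106 195]
231 [244 244 244 242 222 145  77  45  39  40  41  41  41  43  62 126 210]
232 [244 244 244 244 238 209 148  82  45  43  42  45  45  46  85 163 228]
233 [244 244 245 244 244 239 215 130  79  75  75  77  77  66 105 191 238]
234 [243 244 244 244 244 243 226 158 124 127 129 131 123  95 129 210 240]
235 [232 238 241 242 242 239 219 159 143 155 163 161 140 107 157 224 242]
236 [209 214 218 222 227 223 198 151 146 161 171 168 142 110 163 227 242]
237 [181 187 194 202 212 207 179 145 148 162 171 169 142 106 151 218 239]
238 [130 146 162 179 187 177 148 136 148 163 171 166 138  98 124 180 218]
239 [ 94  97 105 112 116 111 111 129 148 164 170 160 127  89 107 152 184]
s9
240 [142  88  46  40  38  41  41  41  41  42  41  42  43  57  89 128 162]
241 [221 161  90  48  39  41  40  41  42  43  41  42  46  56  71  91 114]
242 [241 224 161  88  47  40  40  42  43  42  42  48  63  86 102 100  95]
243 [244 241 221 149  79  52  49  51  56  56  53  76 122 1
[... 503 characters left out ...]
1  42  41  41  45  58  89 129 161]
241 [222 161  90  48  39  38  39  41  42  43  42  43  47  56  70  91 114]
242 [241 224 161  89  47  40  41  41  42  42  43  47  64  85 102 101  96]
243 [244 241 221 149  80  52  49  51  56  56  53  76 121 166 187 185 174]
244 [244 243 235 195 125  96  97 101 107 100  83 124 196 233 239 239 239]
245 [244 243 235 204 153 144 152 158 157 135 108 165 228 242 244 244 244]
246 [243 239 228 203 179 174 173 172 160 130 118 192 238 244 244 244 244]
247 [236 231 226 219 217 213 197 180 159 128 137 211 241 244 244 244 244]
248 [229 226 226 225 224 223 216 198 164 137 170 228 243 244 244 244 244]
249 [223 225 225 225 226 227 225 213 170 144 196 238 244 244 244 244 244]
```

The stalk's image didn't change between 7 N and 12.6 N of push, so it is hard against the slot end. It travelled about 33 mm from the cross-channel. I'll check that nothing else moved, then hand in.

Run:
```python
from h import *
a,b=[cv2.cvtColor(cv2.imread(f'pics/{f}.png'),6).astype(int) for f in('scene0','s10')]
d=(abs(a-b)>25).astype(np.uint8); n,l,s,c=cv2.connectedComponentsWithStats(d)
print([list(x) for x in s[1:] if x[4]>8]); print(bot.sense()['wrist_force']); print(bot.sign_off())
```

```text
[[np.int32(334), np.int32(0), np.int32(102), np.int32(124), np.int32(6867)], [np.int32(380), np.int32(0), np.int32(6), np.int32(9), np.int32(35)], [np.int32(432), np.int32(0), np.int32(96), np.int32(118), np.int32(4227)], [np.int32(518), np.int32(0), np.int32(41), np.int32(4), np.int32(104)], [np.int32(500), np.int32(35), np.int32(8), np.int32(4), np.int32(12)], [np.int32(401), np.int32(59), np.int32(8), np.int32(13), np.int32(64)], [np.int32(521), np.int32(58), np.int32(4), np.int32(4), np.int32(13)], [np.int32(508), np.int32(68), np.int32(14), np.int32(31), np.int32(146)], [np.int32(501), np.int32(74), np.int32(6), np.int32(6), np.int32(18)], [np.int32(485), np.int32(78), np.int32(22), np.int32(39), np.int32(343)], [np.int32(431), np.int32(84), np.int32(11), np.int32(22), np.int32(108)], [np.int32(365), np.int32(132), np.int32(10), np.int32(21), np.int32(134)], [np.int32(366), np.int32(164), np.int32(14), np.int32(18), np.int32(134)], [np.int32(342), np.int32(207), np.int32(14), np.int32(19), np.int32(196)], [np.int32(354), np.int32(218), np.int32(16), np.int32(35), np.int32(296)], [np.int32(345), np.int32(227), np.int32(7), np.int32(7), np.int32(38)]]
[1.13202608 0.46339511 0.6844985 ]
the job is handed in; nothing more can be done
None
```

The stalk is in the slot with the upright peg, the middle column's +x slot, and the job is handed in at about 9 s of the 51 s allowed. With closed fingers I pushed it out of the park slot, about 40 mm along the cross-channel to the middle column, then +x until it stopped. It was never gripped, and I saw no sign of it entering any other slot.

- **Fully home:** when the push rose from about 7 N to 13 N, the stalk did not move in the image, so it was against the stop. Its travel from the cross-channel measured about 33 mm of the nominal 34 mm.
- **Everything else:** comparing scene pictures from before and after, only the arm and the stalk changed. The hand is clear of the stalk, with only about 1 N of noise at the wrist.
- **Disagreements:** the two cameras put the gate about 3.5 mm apart in x, and my two readings of where the stalk met the cross-channel differed by about 4 mm. Neither caused a jam. I could not confirm the end position from the top camera, because I took no top view after the arm had blocked it early on.

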